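Load the vial rack into its trolley dock past the spring gate

ROBOT

A 6-joint arm with a two-finger parallel gripper is mounted at the origin on a cart in front of the work surface, level with it; the furniture and walls round the work are solid. World frame = base frame: x ahead of the robot, y to its left, z up, the work surface at z = 0. Lengths are in m, angles in rad, forces in N, time in s.
With the tool pointing down it reaches from about 0.375 to 0.825 m from the base axis. Payload 5.5 kg.
Tool frame: the origin (TCP) lies midway between the tips of the shut fingers; the grasp point (between the pads) lies 19 mm behind it; y points along the fingers, z is the direction in which the jaws open and shut, and the axes are right-handed (so a half turn about y gives the same grasp; the last joint's range is limited). The gripper opens to 85 mm and grips with 20 to 120 N. Pads are 22 mm wide; open, the fingers measure 114 mm over their backs; the gripper's body (76 mm by 85 mm) begins 54 mm behind the grasp point. The pads swing forward as they close: fully open they stand 13 mm farther back than shut.
Start: joints at [1.135, 0.314, -0.047, 1.21, 0, 1.571], TCP at [0.253, 0.544, 0.231] pointing down, gripper open.
Joint ranges: [-2.67, 2.67], [-0.69, 1.73], [-1.03, 1.25], [-2.08, 2.16], [-1.42, 1.45], [-3.14, 3.14]. Speed limits (rad/s): [2.39, 2.39, 3.01, 3.14, 3.14, 3.14].

INTERFACE

Orientations are given as a 3x3 rotation matrix whose columns are the frame's x, y, z axes.
In Python, from bench import sensors, vision, close_job gives the robot as it stands. The module is installed in compiled form; this text tells all that it offers.
- The arm moves only by the tool play_rows, never from a script. Its argument "targets" is one flat list of numbers, 7 for each row, row after row: the turn, a rotation vector about the world's x, y, z in degrees, then the shift along the world's x, y, z in m, then the closure, from -1 (fully open) to 1 (shut), so that 0 is half open. In form: [ax, ay, az, x, y, z, grip, ax, ay, az, x, y, z, grip, ...]. A call has exactly 5 rows; each row is the pose to reach, as a shift and turn from the pose commanded when the call began; what a row does not reach only later rows make up. A row lasts 1/8 s, in which the tool goes at most 62.5 mm and 10.7 degrees, less where a joint would pass 70% of its speed; a pose out of reach is approached as far as the arm can. A call with a gripper value outside its range is refused whole. The fingers move at their own pace and stop on an object; "force" is the grip in N (left out, the last holds). Time passes only in rows, so rows that repeat a pose let the fingers close, or fill a call up. It gives the time, the measured TCP pose, the force and the opening at its end, in the units of the state.
- sensors.get_state(): the state, without advancing time (a new reading comes with each control period).
- vision.capture(name): name is "scene" or "top" or "wrist"; returns a dict with "frame" (420x560x3 uint8, red, green, blue), "mtx" (3x3 intrinsics, pixels), "R" (3x3) and "t" (3): a world point X has camera coordinates R X + t. Camera axes: x right, y down, z forward; pixel columns grow to the right and rows downward; lengths in m; the calibration is good to about 2 mm. A picture is of the moment at which its call begins. There is no depth.
- close_job(): hands the job in, once; it reports no verdict.
The state is a dict: "time_s": time; "joint_positions": joint angles; "qd": joint speeds; "joint_torque": joint torques, N m; "tool_pos": TCP position; "eef_rot": TCP orientation; "wrist_force": force on the tool from outside, world axes, zero at the start; "wrist_torque": the same for the moment, N m; "gripper_width": finger opening in m.
Only numpy, scipy, OpenCV 4.12 (cv2) and the standard library are available. Lean on these libraries where they do the work, as an engineer would, in place of code of your own. Each camera call takes 0.05 s, during which the arm holds its last target.

TASK

Load the rack of vials into the dock so that it cannot roll out when the trolley is wheeled away: with one fingertip press the long paddle beside the lane down to sink the gate out of the way, and keep it down while another finger pushes the rack along the lane until the whole rack is past the gate and against the end stop. Then let the paddle spring up so that the gate stands closed behind the rack. Only touch and push: do not lift the rack, keep the three vials standing in it, and leave everything else on the trolley where it is.

Things in the scene. Friction and masses are not known exactly. Their poses are not given: they have to be found in the camera images.
- dock: Low dock fixed on the trolley top: white side walls, flat lane on top. Origin on the trolley top below the lane's middle at the gate; +y along the lane in the loading direction, +x across it, away from the paddle. Lane surface z = 50 mm, x = -31 to 31; walls 4 mm thick up to z = 72. Open loading end at y = -185. An 8 mm gate slot crosses it at y = 0; the paddle lies outside the -x wall.
- end_stop (a point): Foot of the stop that ends the lane, on the lane surface, in the middle of the stop's face: x = 0, y = +122, z = 50 mm in the dock's frame. The rack is home when its front end touches this face; its rear face is then 10 mm past the middle of the gate.
- rack: White rack with three vials in a row, 58 (x) x 112 (y) mm, 0.24 to 0.42 kg, loose on the lane short of the gate. Origin at the middle of its underside, +y forward along the lane. Front end plate 38 mm high, vial caps 85 mm above the lane. Underside is an open frame of 9 mm cross bars: a gate let go too soon springs up between them and catches. Home: origin at y = +66 mm in the dock's frame.
- push_plate (a point): Where to push the rack: on the outer face of the flat upright plate at its rear end, at the middle of its width, 45 mm above the lane (x = 0, y = -56, z = 45 mm in the rack's frame). The plate is 58 mm wide and reaches from the lane to 66 mm above it.
- gate (a joint): Spring gate. 0 = paddle up, blade standing 14 mm above the lane (blade 34 mm wide, 4 mm thick, at y = 0); grows in rad as the paddle is pressed; blade below the lane from 0.15, end of travel 0.275. Hinge pin parallel to the dock's y at x = -115, z = 92 mm. At 49 mm from the pin press 7.5 mm for 0.15, 13.6 mm for 0.275. The spring pushes back with about 3 to 7 N and closes it when let go.
- paddle (a point): Middle of the gate's flat steel paddle, on its top, 49 mm from the pin: x = -66, y = -88, z = 100 mm in the dock's frame while closed; moves with it. The paddle spans x = -114 to -46, y = -188 to +12 mm, clear above the wall; press it from above anywhere along its length, a fingertip can slide along it.
- vial_a: Glass vial with a dark cap, 29 mm across and 74 mm tall, in the rear hole of the rack (y = -35 mm in the rack's frame), its underside 11 mm above the lane. Origin under its middle.
- vial_b: The same kind of vial, in the middle hole of the rack.
- vial_c: The same kind of vial, in the front hole of the rack (y = +35 mm).
- tape_roll: Bystander: roll of tape lying flat, 69 x 69 x 25 mm, left of the dock.
- white_bottle: Bystander: small white bottle, 39 mm across, 104 mm tall, behind the dock at the right.
- orange_label_bottle: Bystander: white bottle, 44 mm across, 119 mm tall, behind the dock.
- spare_vial: Bystander: a fourth vial, 29 mm across, 74 mm tall, standing behind the dock; it stays there.
- gauze_pack: Bystander: flat sealed gauze pack, 86 x 59 x 13 mm, behind the dock.
- jar: Bystander: blue jar, 36 mm across, 53 mm tall, behind the dock.
- gel: Bystander: gel pump bottle, 62 x 79 x 194 mm, in the far left corner.
- forceps: Bystander: steel forceps, 137 mm long, lying flat left of the dock.

How it is judged:
On the way, in this order (a step that is already met when the one before it is completed fails the run):
1. the paddle is held down, gate sunk, while the rack is still short of the gate (value of joint gate above 0.15 rad and y of rack in the frame of dock below -0.056 m), for 0.2 s.
2. the whole rack is past the gate while the paddle is still held down (value of joint gate above 0.13 rad and y of rack in the frame of dock above 0.0595 m), for 0.1 s.
At the end, for the whole second after the job is handed in: The rack stands flat on the lane against the end stop (within 4.5 mm), at rest, the gate has sprung fully up behind it, and the three vials stand upright in the rack (y of rack in the frame of dock between 0.0615 and 0.069 m and value of joint gate below 0.02 rad and height (world z) of rack between 0.047 and 0.053 m and angle between rack's own z axis and vertical below 0.05 rad and linear speed of rack below 0.01 m/s and angle between each of vial_a, vial_b, vial_c's own z axis and vertical below 0.15 rad and horizontal distance between each of vial_a, vial_b, vial_c and rack below 0.045 m); the robot touches nothing.
It fails at once if the gate was let up while the rack was over it (y of rack in the frame of dock between -0.05 and 0.05 m and value of joint gate below 0.08 rad).
It fails at once if the rack was lifted or tipped (height (world z) of rack above 0.058 m or angle between rack's own z axis and vertical above 0.12 rad).
It fails at once if a vial was lifted or tipped out of the rack (z of any of vial_a, vial_b, vial_c in the frame of rack above 0.022 m or angle between any of vial_a, vial_b, vial_c's own z axis and vertical above 0.3 rad).
It fails at once if another thing on the trolley was moved (distance of any of tape_roll, white_bottle, orange_label_bottle, spare_vial, gauze_pack, jar, gel, forceps from where it was at the start of the episode above 0.015 m).
It also fails if it takes over 48 s, if anything falls off the work surface, if the arm or the gripper's body presses on something with over 40 N, if the wrist force passes 120 N, or if a joint passes its speed limit or range.

## Working session

There is one attempt and no reset: what is moved stays moved. The work goes in short steps, Python scripts to look and compute and a tool call to move; the robot and the scene stay as the last step left them, time stands still between calls to the robot, and variables do not carry over. Pictures are saved under pics/ and viewed, and the job is handed in when it is done.

Besides the shell and the picture viewer there is one more tool, called as name(argument=value, ...), one argument or row to a line, values as JSON. play_rows: Moves the arm, as the interface text tells. Its arguments: {"type":"object","properties":{"targets":{"type":"array","items":{"type":"number"}},"force":{"type":"number"}},"required":["targets"]}

```bash
mkdir -p pics; python3 - <<'E'
from bench import sensors, vision
import cv2
s=sensors.get_state()
for k,v in s.items(): print(k,v)
for n in ["scene","top","wrist"]:
    c=vision.capture(n); cv2.imwrite(f"pics/{n}0.png",cv2.cvtColor(c["frame"],cv2.COLOR_RGB2BGR))
    print(n,c["mtx"].round(1).tolist(),c["R"].round(4).tolist(),c["t"].round(4).tolist())
E
```

```text
time_s 0.0
joint_positions [ 1.13498612e+00  3.14234523e-01 -4.80487534e-02  1.21017372e+00
 -2.14458472e-05  1.57079552e+00]
qd [ 0.00262912  0.00104365 -0.00057705  0.00029151  0.00044144  0.00046639]
joint_torque [-4.45863225e-04 -5.39590108e+01  3.39752483e+01  1.88932900e-02
 -2.29895932e-04 -7.05639621e-06]
tool_pos [0.25306077 0.54341434 0.23044274]
eef_rot [[ 9.06528669e-01 -6.81601382e-04  4.22143704e-01]
 [-4.22144254e-01 -1.51449568e-03  9.06527405e-01]
 [ 2.14444836e-05 -9.99998621e-01 -1.66066786e-03]]
wrist_force [-0.20025395 -0.44644902  0.65914698]
wrist_torque [-0.05906307  0.03384821  0.01297318]
gripper_width 0.08505526553741294
scene [[482.7, 0.0, 283.0], [0.0, 482.7, 215.3], [0.0, 0.0, 1.0]] [[0.5954, -0.8033, 0.0112], [-0.555, -0.4214, -0.7172], [0.5809, 0.4209, -0.6968]] [-0.2246, 0.4358, 0.6949]
top [[381.0, 0.0, 273.6], [0.0, 381.0, 207.3], [0.0, 0.0, 1.0]] [[-0.0077, -0.9998, -0.0158], [-0.9914, 0.0097, -0.1302], [0.1304, 0.0146, -0.9914]] [0.1626, 0.5717, 0.868]
wrist [[361.3, 0.0, 278.4], [0.0, 361.3, 212.9], [0.0, 0.0, 1.0]] [[0.4223, 0.9065, -0.0026], [0.8673, -0.4032, 0.2919], [0.2636, -0.1255, -0.9564]] [-0.5989, -0.0381, 0.3816]
```

View pics/scene0.png

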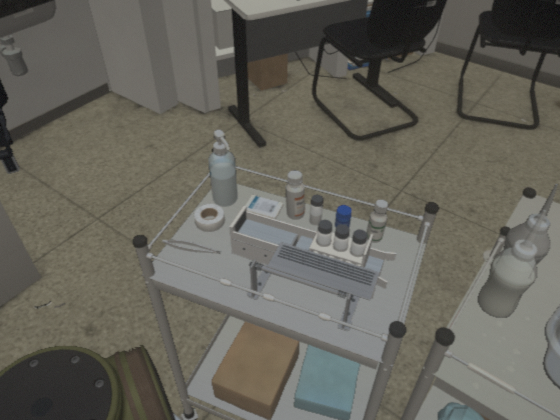

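View pics/top0.png

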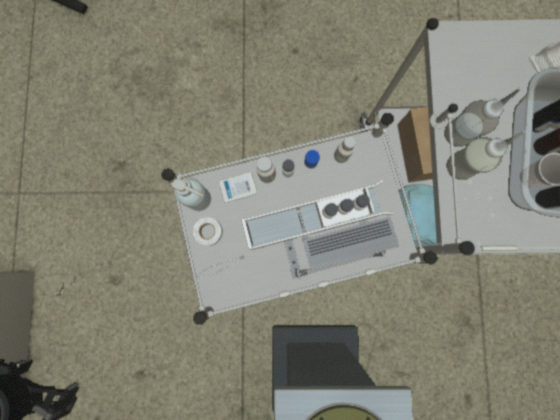

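View pics/wrist0.png

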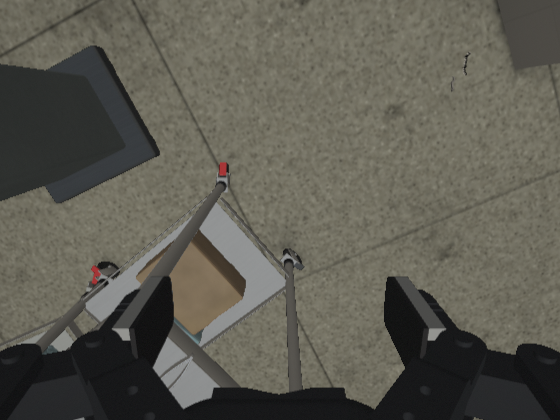

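```bash
python3 - <<'E'
import cv2
a=cv2.imread("pics/top0.png")[140:300,230:440]; cv2.imwrite("pics/top0z.png",cv2.resize(a,None,fx=3.8,fy=3.7,interpolation=cv2.INTER_CUBIC)[:600,:800])
a=cv2.imread("pics/scene0.png")[180:340,220:420]; cv2.imwrite("pics/scene0z.png",cv2.resize(a,None,fx=3.75,fy=3.75,interpolation=cv2.INTER_CUBIC))
E
```

```text
(no output)
```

View pics/top0z.png

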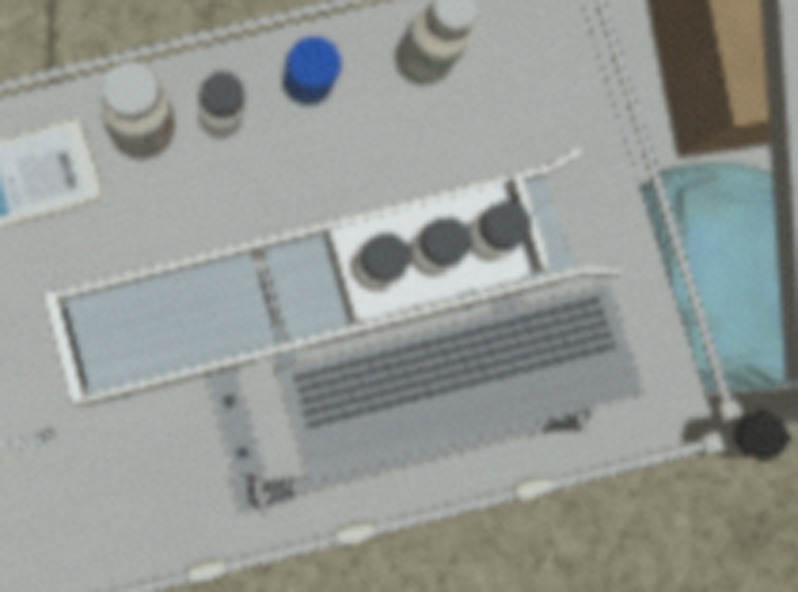

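View pics/scene0z.png

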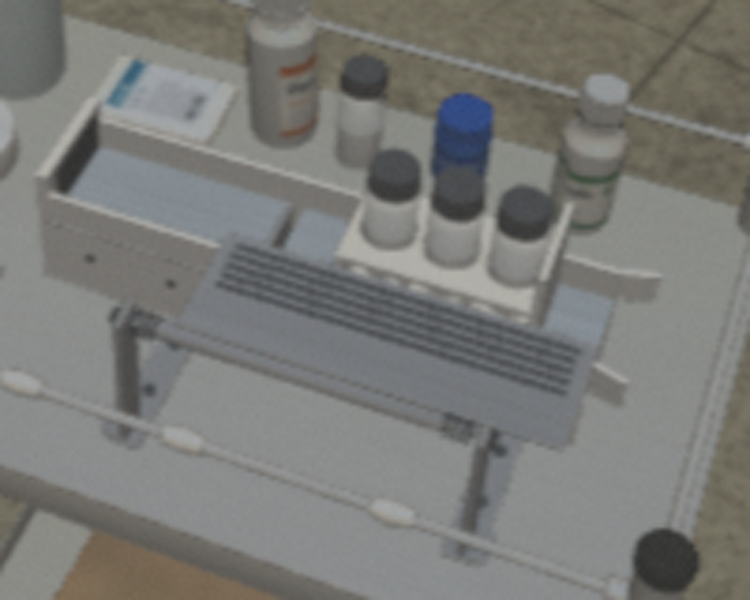

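```bash
cat > h.py <<'E'
import numpy as np, cv2
from bench import sensors, vision
def snap(n,f):
    c=vision.capture(n); cv2.imwrite(f"pics/{f}.png",cv2.cvtColor(c["frame"],cv2.COLOR_RGB2BGR)); np.savez(f"pics/{f}.npz",**{k:c[k] for k in("mtx","R","t")}); return c
def ray(c,uv,z):
    uv=np.atleast_2d(uv).astype(float); d=np.c_[uv,np.ones(len(uv))]@np.linalg.inv(c["mtx"]).T@c["R"]
    C=-c["R"].T@c["t"]; return C+d*((z-C[2])/d[:,2])[:,None]
def proj(c,X):
    p=(np.atleast_2d(X)@c["R"].T+c["t"])@c["mtx"].T; return p[:,:2]/p[:,2:]
E
python3 - <<'E'
from h import *
c=snap("top","top1")
def g(l): return np.array(l)/[3.8,3.7]+[230,140]
print(ray(c,g([(78,398),(580,272),(50,297),(515,180)]),.072).round(3))
print("paddle",ray(c,g([(290,370),(610,293),(637,395),(305,490)]),.1).round(3))
print("rack rear plate top",ray(c,g([(512,180),(538,273)]),.116).round(3))
print("rack front",ray(c,g([(330,232),(352,320)]),.088).round(3))
print("caps",ray(c,g([(382,257),(443,243),(503,226)]),.135).round(3))
print("gate slot",ray(c,g([(260,250),(280,335)]),.05).round(3))
print("post",ray(c,g([(760,435)]),.08).round(3), "rails",ray(c,g([(712,440),(205,572),(620,100)]),.05).round(3))
E
```

```text
[[ 0.477  0.21   0.072]
 [ 0.552 -0.091  0.072]
 [ 0.539  0.227  0.072]
 [ 0.61  -0.054  0.072]]
paddle [[ 0.492  0.086  0.1  ]
 [ 0.536 -0.1    0.1  ]
 [ 0.476 -0.113  0.1  ]
 [ 0.422  0.078  0.1  ]]
rack rear plate top [[ 0.602 -0.043  0.116]
 [ 0.547 -0.055  0.116]]
rack front [[0.576 0.06  0.088]
 [0.522 0.048 0.088]]
caps [[ 0.555  0.036  0.135]
 [ 0.562  0.001  0.135]
 [ 0.572 -0.032  0.135]]
gate slot [[0.57  0.099 0.05 ]
 [0.516 0.088 0.05 ]]
post [[ 0.452 -0.189  0.08 ]] rails [[ 0.449 -0.172  0.05 ]
 [ 0.371  0.135  0.05 ]
 [ 0.665 -0.127  0.05 ]]
```

play_rows(
  targets=[0,0,-10,0.01,-0.02,0.05,-0.3,0,0,-20,0.035,-0.07,0.07,-0.3,0,0,-30,0.06,-0.125,0.07,-0.3,0,0,-40,0.085,-0.18,0.07,-0.3,0,0,-50,0.11,-0.235,0.07,-0.3],
)

```text
time_s: 0.82
tool_pos: [0.3637, 0.3072, 0.3013]
eef_rot: [[0.254, 0.0, 0.967], [-0.967, 0.0, 0.254], [0.0, -1.0, 0.0]]
wrist_force: [2.0, 0.4, 0.2]
gripper_width: 0.0555
```

play_rows(
  targets=[0,0,-1.4,0.024,-0.05,0,-0.3,0,0,-1.4,0.05,-0.103,0,-0.3,0,0,-1.4,0.076,-0.157,0,-0.3,0,0,-1.4,0.102,-0.21,0,-0.3,0,0,-1.4,0.13,-0.265,0,-0.3],
)

```text
time_s: 1.45
tool_pos: [0.4938, 0.0421, 0.3014]
eef_rot: [[0.236, 0.0, 0.972], [-0.972, 0.0, 0.236], [-0.0, -1.0, 0.001]]
wrist_force: [0.7, 0.3, -0.3]
gripper_width: 0.0556
```

play_rows(
  targets=[0,0,0,0.022,-0.045,0,-0.3,0,0,0,0.044,-0.09,0,-0.3,0,0,0,0.056,-0.118,0,-0.3,0,0,0,0.056,-0.118,0,-0.3,0,0,0,0.056,-0.118,0,-0.3],
)

```text
time_s: 2.08
tool_pos: [0.5489, -0.0737, 0.3011]
eef_rot: [[0.236, -0.001, 0.972], [-0.972, 0.001, 0.236], [-0.001, -1.0, -0.001]]
wrist_force: [0.3, 0.1, 0.6]
gripper_width: 0.0554
```

```bash
python3 - <<'E'
from h import *
s=sensors.get_state()
print(s["time_s"],s["tool_pos"],s["eef_rot"].round(4),s["gripper_width"],s["joint_positions"],s["wrist_force"])
snap("wrist","w1")
E
```

```text
2.075 [ 0.54887708 -0.07365783  0.30108412] [[ 2.356e-01 -7.000e-04  9.719e-01]
 [-9.719e-01  5.000e-04  2.356e-01]
 [-7.000e-04 -1.000e+00 -6.000e-04]] 0.05543824579123823 [-1.33654435e-01  2.08347473e-01 -2.67316302e-02  1.33647690e+00
  4.25266459e-04  1.19932127e+00] [0.3213018  0.07633982 0.59187698]
```

View pics/w1.png

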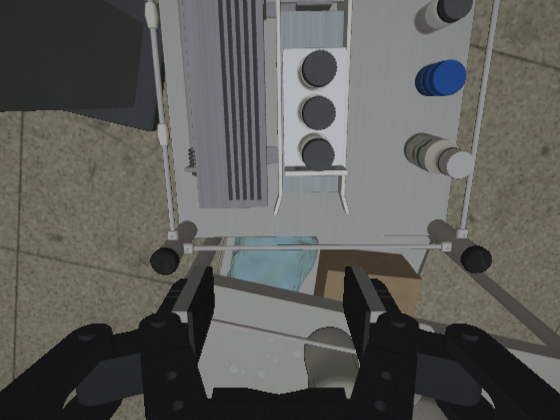

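```bash
python3 - <<'E'
import cv2
a=cv2.imread("pics/w1.png")[0:225,170:370]; cv2.imwrite("pics/w1z.png",cv2.resize(a,None,fx=2.66,fy=2.66,interpolation=cv2.INTER_CUBIC))
E
```

```text
(no output)
```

View pics/w1z.png

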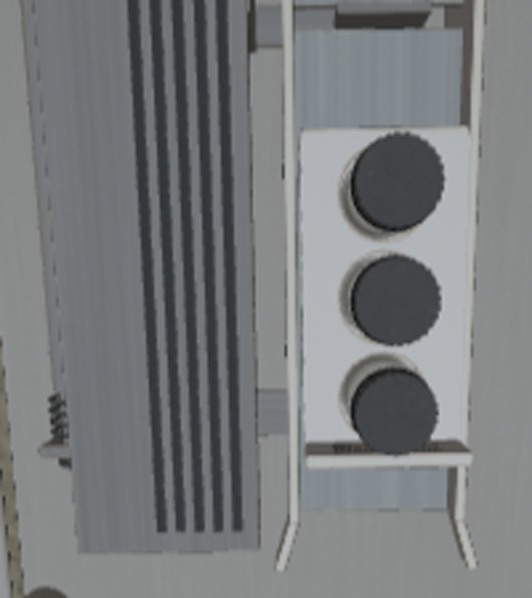

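```bash
python3 - <<'E'
from h import *
c=np.load("pics/w1.npz")
g=lambda l: np.array(l)/2.66+[170,0]-0.3
def show(n,P): print(n,P[:,:2].round(4).tolist())
L=ray(c,g([(288,0),(295,515)]),.072); R=ray(c,g([(478,0),(460,515)]),.072)
show("L",L);show("R",R)
for P in(L,R):
    d=P[0]-P[1]; print(np.degrees(np.arctan2(-d[0],d[1])))
P=ray(c,g([(246,0),(260,548),(78,552),(24,0)]),.1); show("paddle",P); d=P[0]-P[1]; print(np.degrees(np.arctan2(-d[0],d[1])))
show("lane end",ray(c,g([(300,508),(446,509)]),.05))
show("rear plate",ray(c,g([(307,464),(470,462)]),.116))
show("rackfront",ray(c,g([(302,130),(467,127)]),.088))
show("caps",ray(c,g([(398,181),(395,300),(394,411)]),.135))
show("slot/gate top",ray(c,g([(335,10),(430,10)]),.064))
th=np.radians(13.5)
E
```

```text
L [[0.509, 0.0861], [0.5546, -0.0903]]
R [[0.5725, 0.1015], [0.6186, -0.0747]]
14.478868099647489
14.65096067986777
paddle [[0.4977, 0.0765], [0.5431, -0.099], [0.4774, -0.1166], [0.429, 0.0599]]
14.519992166203282
lane end [[0.5573, -0.0921], [0.6172, -0.078]]
rear plate [[0.5516, -0.0611], [0.6063, -0.0471]]
rackfront [[0.5239, 0.0454], [0.5783, 0.0595]]
caps [[0.5562, 0.0324], [0.5646, -0.0011], [0.5734, -0.0343]]
slot/gate top [[0.5254, 0.0889], [0.5579, 0.0967]]
```

play_rows(
  targets=[0,0,0.9,0.003,-0.007,-0.04,-0.3,0,0,0.9,0.003,-0.007,-0.09,-0.3,0,0,0.9,0.003,-0.007,-0.14,-0.3,0,0,0.9,0.003,-0.007,-0.18,-0.3,0,0,0.9,0.003,-0.007,-0.19,-0.3],
)

```text
time_s: 2.75
tool_pos: [0.5499, -0.0796, 0.1091]
eef_rot: [[0.253, -0.005, 0.968], [-0.968, 0.001, 0.253], [-0.002, -1.0, -0.004]]
wrist_force: [-0.4, -1.0, -0.6]
gripper_width: 0.0556
```

```bash
python3 - <<'E'
from h import *
s=sensors.get_state()
print(s["time_s"],s["tool_pos"],s["eef_rot"].round(4),s["gripper_width"],s["wrist_force"])
snap("wrist","w2");snap("scene","s2")
a=cv2.imread("pics/s2.png")[150:340,220:460]; cv2.imwrite("pics/s2z.png",cv2.resize(a,None,fx=3.1,fy=3.1,interpolation=cv2.INTER_CUBIC))
E
```

```text
2.75 [ 0.54989022 -0.07960657  0.10909159] [[ 2.525e-01 -4.500e-03  9.676e-01]
 [-9.676e-01  8.000e-04  2.526e-01]
 [-1.900e-03 -1.000e+00 -4.200e-03]] 0.05556777279769412 [-0.43608821 -0.97312012 -0.63173276]
```

View pics/w2.png

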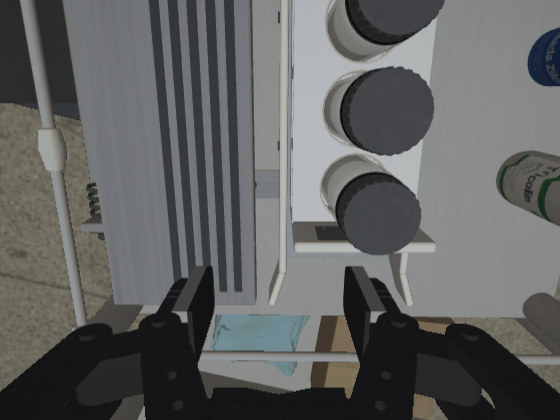

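View pics/s2z.png

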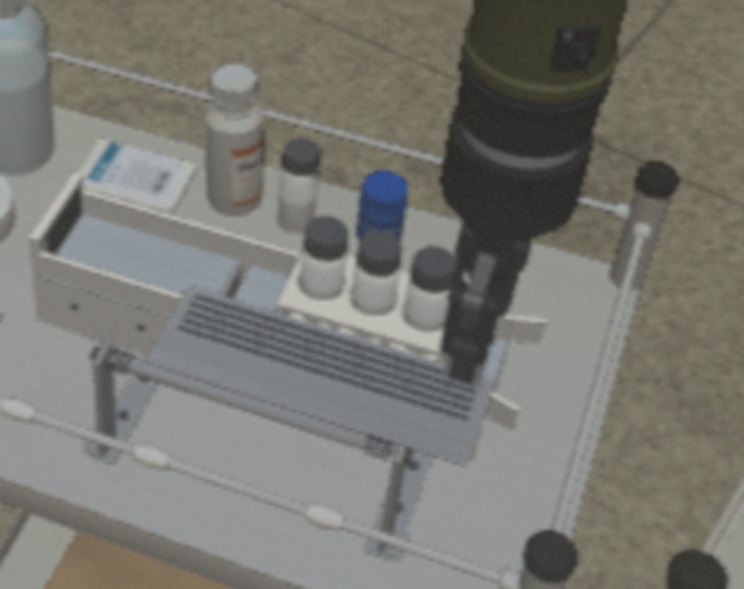

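play_rows(
  targets=[0,0,0,0,0,-0.003,-0.3,0,0,0,0,0,-0.006,-0.3,0,0,0,0,0,-0.009,-0.3,0,0,0,0,0,-0.011,-0.3,0,0,0,0,0,-0.011,-0.3],
)

```text
time_s: 3.48
tool_pos: [0.5521, -0.0811, 0.1002]
eef_rot: [[0.251, -0.0, 0.968], [-0.968, 0.0, 0.251], [-0.0, -1.0, -0.0]]
wrist_force: [-0.1, -0.1, 0.1]
gripper_width: 0.0558
```

play_rows(
  targets=[0,0,0,0,0,-0.001,-0.3,0,0,0,0,0,-0.002,-0.3,0,0,0,0,0,-0.003,-0.3,0,0,0,0,0,-0.004,-0.3,0,0,0,0,0,-0.004,-0.3],
)

```text
time_s: 4.1
tool_pos: [0.5522, -0.081, 0.0962]
eef_rot: [[0.251, -0.0, 0.968], [-0.968, 0.0, 0.251], [-0.0, -1.0, -0.0]]
wrist_force: [-0.2, -0.4, -0.1]
gripper_width: 0.0556
```

play_rows(
  targets=[0,0,0,0,0,-0.001,-0.3,0,0,0,0,0,-0.002,-0.3,0,0,0,0,0,-0.003,-0.3,0,0,0,0,0,-0.004,-0.3,0,0,0,0,0,-0.004,-0.3],
)

```text
time_s: 4.72
tool_pos: [0.5527, -0.081, 0.0925]
eef_rot: [[0.251, 0.001, 0.968], [-0.968, 0.0, 0.251], [0.0, -1.0, 0.001]]
wrist_force: [0.4, 1.1, 4.6]
gripper_width: 0.0555
```

play_rows(
  targets=[0,0,0,0,0,-0.002,-0.3,0,0,0,0,0,-0.004,-0.3,0,0,0,0,0,-0.006,-0.3,0,0,0,0,0,-0.008,-0.3,0,0,0,0,0,-0.008,-0.3],
)

```text
time_s: 5.35
tool_pos: [0.5528, -0.081, 0.0845]
eef_rot: [[0.251, 0.001, 0.968], [-0.968, 0.0, 0.251], [0.0, -1.0, 0.001]]
wrist_force: [0.1, 1.0, 5.2]
gripper_width: 0.0557
```

```bash
python3 - <<'E'
from h import *
s=sensors.get_state()
print(s["time_s"],s["tool_pos"],s["eef_rot"].round(4),s["gripper_width"],s["wrist_force"],s["wrist_torque"])
snap("wrist","w3");snap("scene","s3")
a=cv2.imread("pics/s3.png")[200:340,220:420]; cv2.imwrite("pics/s3z.png",cv2.resize(a,None,fx=3.9,fy=3.9,interpolation=cv2.INTER_CUBIC))
E
```

```text
5.35 [ 0.55282071 -0.08102378  0.08453033] [[ 2.51e-01  1.00e-03  9.68e-01]
 [-9.68e-01  1.00e-04  2.51e-01]
 [ 1.00e-04 -1.00e+00  1.00e-03]] 0.05572145734964167 [0.09447227 1.04404779 5.17251872] [0.14293207 0.10127787 0.01358424]
```

View pics/w3.png

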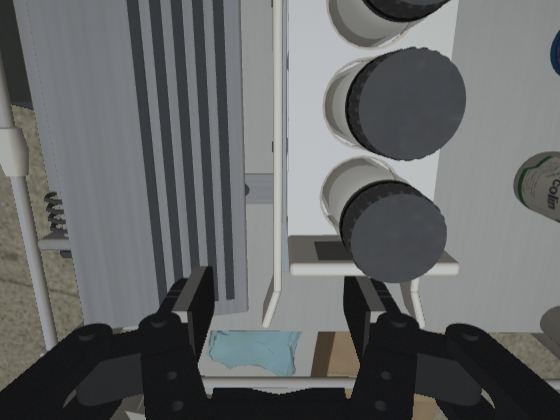

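View pics/s3z.png

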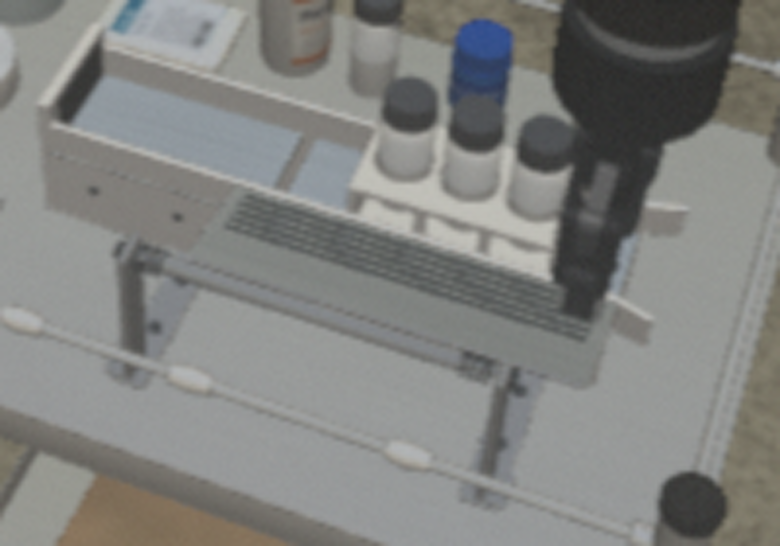

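```bash
python3 - <<'E'
from h import *
th=np.radians(14.5);O=np.array([.541,.094,0]);A=np.array([[np.cos(th),-np.sin(th),0],[np.sin(th),np.cos(th),0],[0,0,1]])
for f in("w2","w3"):
    c=np.load(f"pics/{f}.npz")
    for q in(0,.1,.15,.2,.24,.275):
        def P(x,y):
            dx,dz=x+.115,.008
            return O+A@[-.115+dx*np.cos(q)+dz*np.sin(q),y,.092-dx*np.sin(q)+dz*np.cos(q)]
        print(f,q,proj(c,[P(-.046,-.188),P(-.046,-.1),P(-.114,-.188)]).round(1).tolist())
    print(proj(c,[O+A@[0,-.153,.116],O+A@[.033,-.185,.072],O+A@[-.033,-.153,.072]]).round(1).tolist())
E
python3 - <<'E'
import cv2
a=cv2.imread("pics/w3.png")[180:340,60:300]; cv2.imwrite("pics/w3z.png",cv2.resize(a,None,fx=3.3,fy=3.3,interpolation=cv2.INTER_CUBIC))
E
```

```text
w2 0 [[255.7, 303.8], [252.2, 113.9], [114.5, 303.1]]
w2 0.1 [[257.6, 296.4], [254.5, 113.4], [116.2, 303.0]]
w2 0.15 [[257.9, 292.9], [255.0, 113.2], [117.1, 302.9]]
w2 0.2 [[257.9, 289.5], [255.1, 113.0], [118.0, 302.7]]
w2 0.24 [[257.7, 286.9], [254.8, 112.8], [118.8, 302.6]]
w2 0.275 [[257.3, 284.7], [254.4, 112.7], [119.4, 302.5]]
[[364.2, 249.6], [402.3, 272.6], [282.9, 216.8]]
w3 0 [[245.9, 331.0], [239.2, 109.8], [81.5, 330.9]]
w3 0.1 [[248.3, 321.3], [242.5, 109.4], [83.6, 330.7]]
w3 0.15 [[248.9, 316.7], [243.3, 109.2], [84.7, 330.6]]
w3 0.2 [[249.0, 312.4], [243.6, 109.1], [85.7, 330.4]]
w3 0.24 [[248.9, 309.0], [243.5, 108.9], [86.6, 330.2]]
w3 0.275 [[248.5, 306.2], [243.2, 108.8], [87.4, 330.1]]
[[373.3, 271.6], [413.5, 290.9], [277.5, 228.6]]
```

View pics/w3z.png

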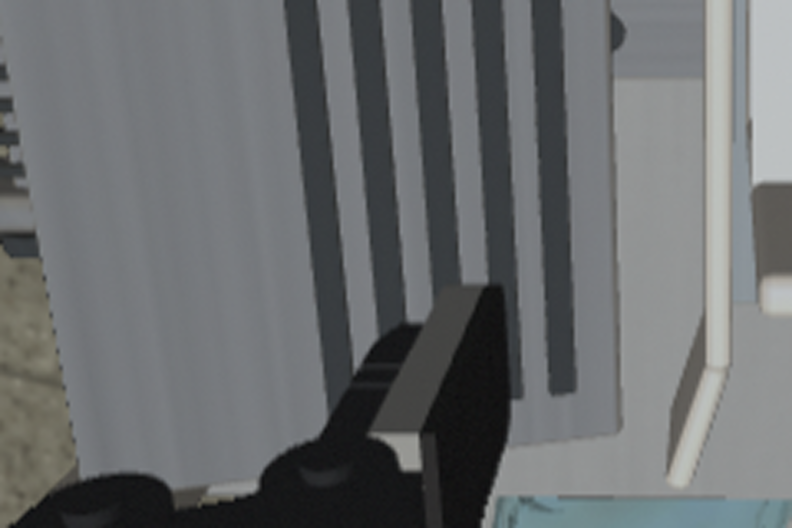

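play_rows(
  targets=[0,0,0,-0.0012,0.0048,0,-0.3,0,0,0,-0.0025,0.0097,0,-0.3,0,0,0,-0.004,0.0155,0,-0.3,0,0,0,-0.0055,0.0213,0,-0.3,0,0,0,-0.007,0.0271,0,-0.3],
)

```text
time_s: 6.08
tool_pos: [0.5469, -0.0557, 0.0851]
eef_rot: [[0.25, 0.003, 0.968], [-0.968, -0.004, 0.25], [0.005, -1.0, 0.002]]
wrist_force: [1.7, -4.9, 5.1]
gripper_width: 0.0553
```

```bash
python3 - <<'E'
from h import *
s=sensors.get_state()
print(s["time_s"],s["tool_pos"],s["wrist_force"],s["wrist_torque"])
snap("wrist","w4")
E
```

```text
6.075 [ 0.54691781 -0.05574973  0.08507245] [ 1.7478547  -4.91097637  5.07328491] [-1.17375311 -0.33085032  0.02384422]
```

View pics/w4.png

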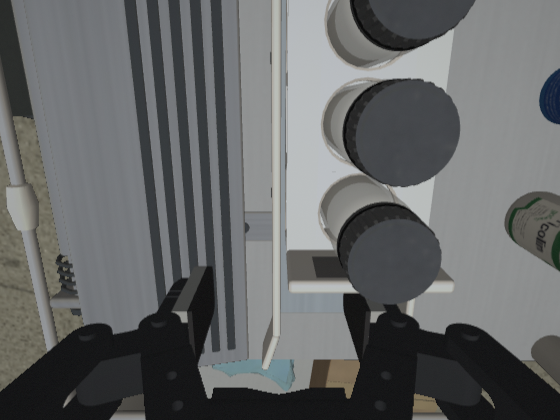

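play_rows(
  targets=[0,0,0,-0.002,0.0077,0,-0.3,0,0,0,-0.004,0.0155,0,-0.3,0,0,0,-0.006,0.0232,0,-0.3,0,0,0,-0.008,0.031,0,-0.3,0,0,0,-0.01,0.0387,0,-0.3],
)

```text
time_s: 6.75
tool_pos: [0.537, -0.017, 0.0851]
eef_rot: [[0.25, 0.003, 0.968], [-0.968, -0.004, 0.25], [0.005, -1.0, 0.002]]
wrist_force: [2.8, -5.1, 5.4]
gripper_width: 0.0555
```

```bash
python3 - <<'E'
from h import *
s=sensors.get_state()
print(s["time_s"],s["tool_pos"],s["wrist_force"],s["wrist_torque"])
snap("wrist","w5")
E
```

```text
6.75 [ 0.53703073 -0.01699013  0.08513613] [ 2.77881358 -5.10880741  5.42193542] [-1.21469123 -0.42859474  0.11546796]
```

View pics/w5.png

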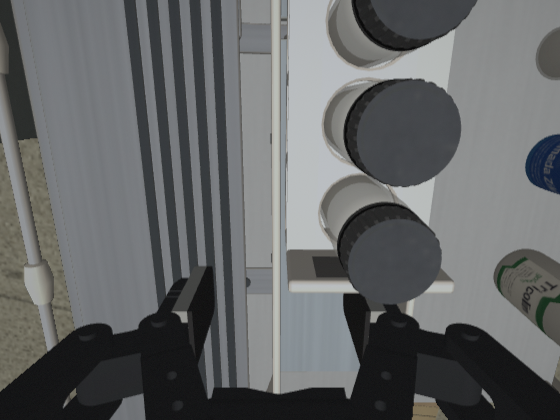

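play_rows(
  targets=[0,0,0,-0.002,0.0077,-0.0005,-0.3,0,0,0,-0.004,0.0155,-0.0005,-0.3,0,0,0,-0.006,0.0232,-0.0005,-0.3,0,0,0,-0.008,0.031,-0.0005,-0.3,0,0,0,-0.01,0.0387,-0.0005,-0.3],
)

```text
time_s: 7.42
tool_pos: [0.5276, 0.0215, 0.085]
eef_rot: [[0.25, 0.004, 0.968], [-0.968, -0.005, 0.25], [0.006, -1.0, 0.003]]
wrist_force: [3.2, -6.3, 7.2]
gripper_width: 0.0554
```

play_rows(
  targets=[0,0,0,-0.002,0.0077,0,-0.3,0,0,0,-0.004,0.0155,0,-0.3,0,0,0,-0.006,0.0232,0,-0.3,0,0,0,-0.008,0.031,0,-0.3,0,0,0,-0.009,0.035,0,-0.3],
)

```text
time_s: 8.05
tool_pos: [0.5185, 0.0567, 0.085]
eef_rot: [[0.25, 0.004, 0.968], [-0.968, -0.004, 0.25], [0.005, -1.0, 0.003]]
wrist_force: [2.6, -6.5, 8.7]
gripper_width: 0.0555
```

```bash
python3 - <<'E'
from h import *
s=sensors.get_state()
p=s["tool_pos"]-[.541,.094,0];print(s["time_s"],s["tool_pos"],"docky",-.2504*p[0]+.9681*p[1],"x",.9681*p[0]+.2504*p[1],s["wrist_force"],s["wrist_torque"])
snap("wrist","w6")
E
```

```text
8.05 [0.5185166  0.05667635 0.08497236] docky -0.030503185052501717 x -0.03111202598459948 [ 2.59236614 -6.49868642  8.69080099] [-1.37433459 -0.49632277 -0.02717456]
```

View pics/w6.png

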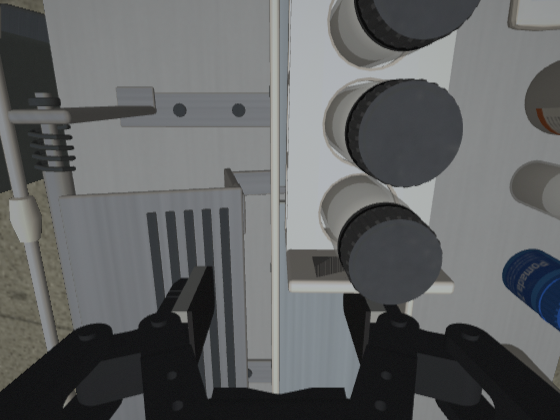

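```bash
python3 - <<'E'
from h import *
for f,uv in(("w6",[(300,291),(440,292)]),("w4",[(300,291),(440,291)]),("w3",[(300,273),(445,274)])):
    c=np.load(f"pics/{f}.npz")
    P=ray(c,uv,.116)-[.541,.094,0]
    print(f,(-.2504*P[:,0]+.9681*P[:,1]).round(4),(.9681*P[:,0]+.2504*P[:,1]).round(4))
E
```

```text
w6 [-0.0186 -0.0191] [-0.0238  0.0253]
w4 [-0.1347 -0.1347] [-0.0244  0.0246]
w3 [-0.1536 -0.1539] [-0.0251  0.0247]
```

play_rows(
  targets=[0,0,0,-0.0015,0.0058,0,-0.3,0,0,0,-0.003,0.0116,0,-0.3,0,0,0,-0.0045,0.0174,0,-0.3,0,0,0,-0.0055,0.0213,0,-0.3,0,0,0,-0.006,0.0233,0,-0.3],
)

```text
time_s: 8.72
tool_pos: [0.5126, 0.0799, 0.0849]
eef_rot: [[0.25, 0.004, 0.968], [-0.968, -0.004, 0.25], [0.005, -1.0, 0.003]]
wrist_force: [2.3, -6.9, 8.6]
gripper_width: 0.0554
```

play_rows(
  targets=[0,0,0,-0.0003,0.001,0,-0.3,0,0,0,-0.0005,0.0019,0,-0.3,0,0,0,-0.0008,0.0029,0,-0.3,0,0,0,-0.001,0.0039,0,-0.3,0,0,0,-0.001,0.0039,0,-0.3],
)

```text
time_s: 9.35
tool_pos: [0.5115, 0.0837, 0.0849]
eef_rot: [[0.25, 0.004, 0.968], [-0.968, -0.004, 0.25], [0.005, -1.0, 0.003]]
wrist_force: [3.8, -6.7, 8.6]
gripper_width: 0.0559
```

```bash
python3 - <<'E'
from h import *
s=sensors.get_state()
p=s["tool_pos"]-[.541,.094,0];print(s["time_s"],s["tool_pos"],"docky",-.2504*p[0]+.9681*p[1],"x",.9681*p[0]+.2504*p[1],s["wrist_force"],s["wrist_torque"])
snap("wrist","w7");snap("scene","s7")
a=cv2.imread("pics/s7.png")[180:340,200:400]; cv2.imwrite("pics/s7z.png",cv2.resize(a,None,fx=3.7,fy=3.7,interpolation=cv2.INTER_CUBIC))
E
```

```text
9.35 [0.51153901 0.08371687 0.08489866] docky -0.0025780645405834362 x -0.031096077412785035 [ 3.77955874 -6.71682718  8.5703275 ] [-1.35871444 -0.519789    0.05461385]
```

View pics/w7.png

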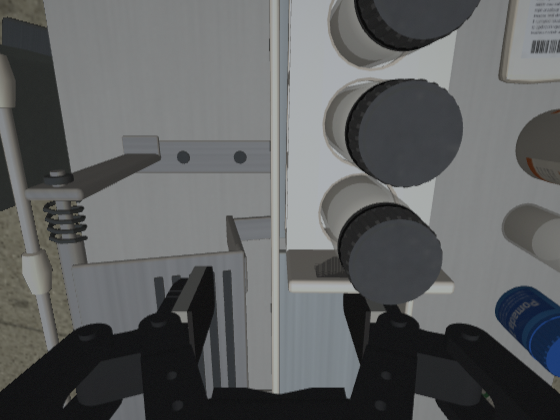

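View pics/s7z.png

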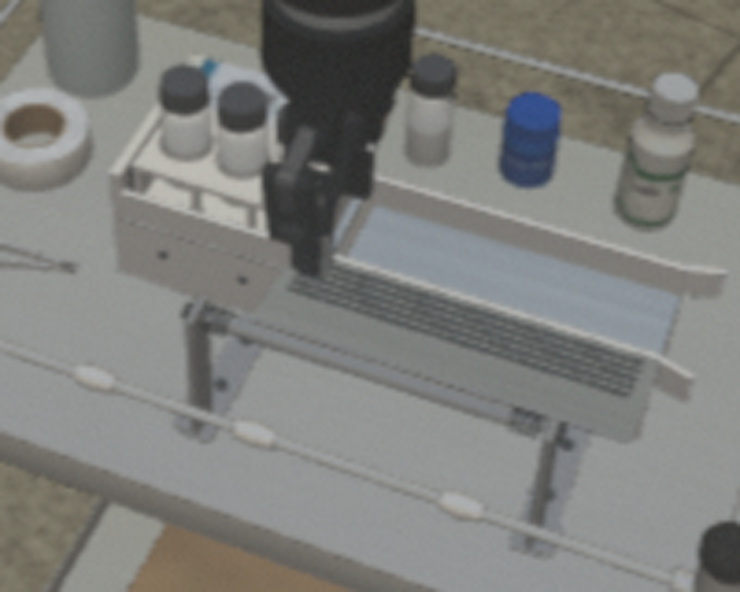

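play_rows(
  targets=[0,0,0,-0.0001,0.0004,0,-0.3,0,0,0,-0.0002,0.0008,0,-0.3,0,0,0,-0.0003,0.0012,0,-0.3,0,0,0,-0.0004,0.0016,0,-0.3,0,0,0,-0.0005,0.0019,0,-0.3],
)

```text
time_s: 10.07
tool_pos: [0.5114, 0.0845, 0.085]
eef_rot: [[0.249, 0.005, 0.969], [-0.968, -0.007, 0.249], [0.008, -1.0, 0.003]]
wrist_force: [3.9, -10.5, 7.5]
gripper_width: 0.0556
```

play_rows(
  targets=[0,0,0,-0.0001,0.0005,0,-0.3,0,0,0,-0.0001,0.0005,0,-0.3,0,0,0,0.0002,-0.001,0,-0.3,0,0,0,0.0008,-0.003,0,-0.3,0,0,0,0.0022,-0.0085,0,-0.3],
)

```text
time_s: 10.7
tool_pos: [0.5121, 0.0801, 0.0845]
eef_rot: [[0.251, 0.002, 0.968], [-0.968, 0.003, 0.251], [-0.002, -1.0, 0.003]]
wrist_force: [1.3, 4.3, 6.2]
gripper_width: 0.0553
```

```bash
python3 - <<'E'
from h import *
s=sensors.get_state()
print(s["time_s"],s["tool_pos"],s["wrist_force"])
snap("wrist","w8")
c=np.load("pics/w8.npz")
O=np.array([.541,.094,0]);A=np.array([[.9681,-.2504,0],[.2504,.9681,0],[0,0,1]])
print(proj(c,[O+A@[0,y,.116] for y in(.005,.01,.012)]))
a=cv2.imread("pics/w8.png")[200:330,260:480]; cv2.imwrite("pics/w8z.png",cv2.resize(a,None,fx=3.6,fy=3.6,interpolation=cv2.INTER_CUBIC))
E
```

```text
10.7 [0.51208746 0.08010845 0.08445058] [1.26842317 4.27941059 6.15660508]
[[369.17620649 292.67629059]
 [370.24324882 279.75601477]
 [370.67706458 274.50315914]]
```

View pics/w8z.png

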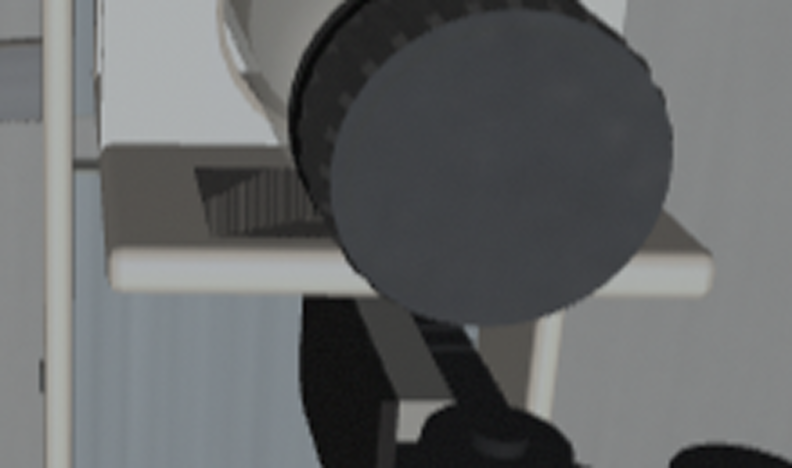

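play_rows(
  targets=[0,0,0,0,0,0.004,-0.3,0,0,0,0,0,0.009,-0.3,0,0,0,0,0,0.018,-0.3,0,0,0,0,0,0.04,-0.3,0,0,0,0,0,0.08,-0.3],
)

```text
time_s: 11.38
tool_pos: [0.5081, 0.0781, 0.1627]
eef_rot: [[0.251, -0.006, 0.968], [-0.968, -0.002, 0.251], [0.001, -1.0, -0.006]]
wrist_force: [1.2, -0.2, -0.1]
gripper_width: 0.0559
```

play_rows(
  targets=[0,0,0,0,0,0.05,-0.3,0,0,0,0.013,-0.05,0.1,-0.3,0,0,0,0.026,-0.1,0.1,-0.3,0,0,0,0.026,-0.1,0.1,-0.3,0,0,0,0.026,-0.1,0.1,-0.3],
)

```text
time_s: 12.0
tool_pos: [0.5357, -0.0211, 0.2629]
eef_rot: [[0.25, -0.003, 0.968], [-0.968, 0.0, 0.25], [-0.001, -1.0, -0.003]]
wrist_force: [-0.4, -0.4, -0.2]
gripper_width: 0.0555
```

```bash
python3 - <<'E'
from h import *
s=sensors.get_state()
print(s["time_s"],s["tool_pos"],s["wrist_force"])
c=snap("wrist","w9"); snap("scene","s9");snap("top","t9")
O=np.array([.541,.094,0]);A=np.array([[.9681,-.2504,0],[.2504,.9681,0],[0,0,1]])
print("rear .010 plate top",proj(c,[O+A@[x,.01,.116] for x in(-.029,.029)]).round(1).tolist())
print("paddle corners closed",proj(c,[O+A@[-.046,y,.1] for y in(.012,-.188)]).round(1).tolist())
print("blade top",proj(c,[O+A@[x,0,.064] for x in(-.017,.017)]).round(1).tolist())
a=cv2.imread("pics/s9.png")[180:340,200:400]; cv2.imwrite("pics/s9z.png",cv2.resize(a,None,fx=3.7,fy=3.7,interpolation=cv2.INTER_CUBIC))
E
```

```text
12.0 [ 0.53565456 -0.02108332  0.26294672] [-0.43363709 -0.4337941  -0.24147449]
rear .010 plate top [[286.3, 37.9], [365.4, 37.8]]
paddle corners closed [[264.0, 38.6], [266.6, 273.0]]
blade top [[298.9, 60.5], [337.6, 60.4]]
```

View pics/w9.png

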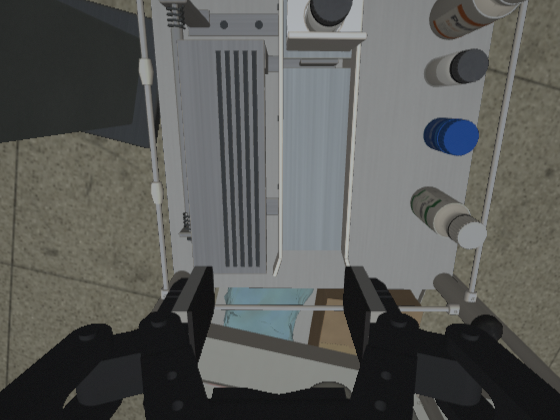

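View pics/s9z.png

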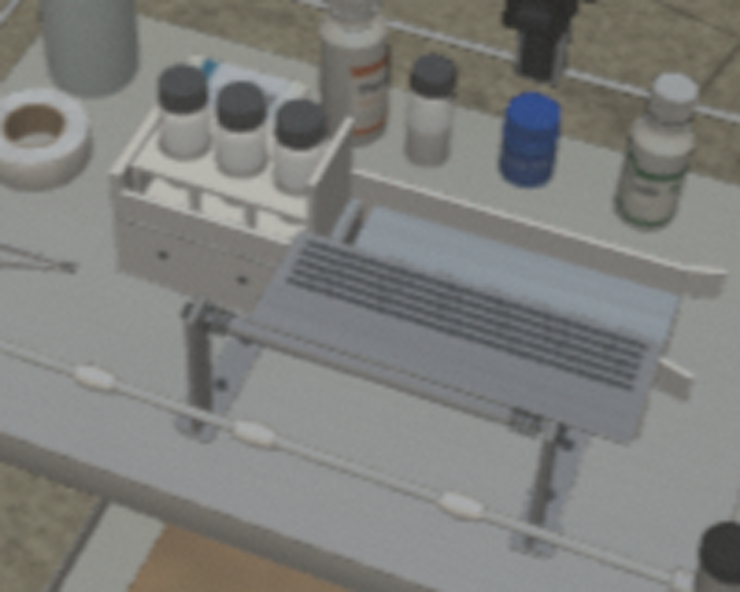

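```bash
python3 -c "
from bench import close_job
print(close_job())"
```

```text
the job is handed in; nothing more can be done
None
```

The rack is docked against the end stop with the gate closed behind it, and I handed the job in at about 12 s of the 48 s allowed. No verdict is reported, so what follows rests on my own checks.

**What I did:**
- One finger pressed the paddle down to about 0.23 rad, judged from where the paddle's corner appeared in the wrist picture. The rack was still about 98 mm short of the gate at that point.
- With the paddle held, the other finger pushed the rack 164 mm along the lane. I stopped when the push force rose from about 7 to 10.5 N and the arm stopped following, which I took as contact with the end stop.
- I then backed off about 4 mm so the finger would not drag the rack up, and raised the tool to let the paddle spring up.

**Last checks:**
- **Rack:** its rear face measured about 9.5 mm past the gate, against 10 mm when home. That is within the tolerance and the camera's roughly 2 mm accuracy.
- **Gate:** the blade's top edge and the paddle's corner both appeared where they should with the gate fully closed, within about 2 pixels.
- **Vials and other things:** all three vials stand upright. The bystanders in the close-up looked in place; I checked that by eye only and did not measure each one.
- **Robot:** the arm is clear, with the wrist force near zero.

No check failed or disagreed.

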